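Tip the pin nest down and push it home against the fence

ROBOT

A 6-joint arm with a two-finger parallel gripper is mounted at the origin on a cart in front of the work surface, level with it; the furniture and walls round the work are solid. World frame = base frame: x ahead of the robot, y to its left, z up, the work surface at z = 0. Lengths are in m, angles in rad, forces in N, time in s.
With the tool pointing down it reaches from about 0.425 to 0.95 m from the base axis. Payload 3.5 kg.
Tool frame: the origin (TCP) lies at the very end of the fingers, on their centre line; the grasp point (between the pads) lies 19 mm behind it (grip_depth is the distance from the TCP to the grasp point, in m); x points along the fingers, z is the direction in which the jaws open and shut, and the axes are right-handed (so a half turn about x gives the same grasp; the last joint's range is limited). The gripper opens to 85 mm and grips with 20 to 120 N. Pads are 22 mm wide; open, the fingers measure 114 mm over their backs; the gripper's body (76 mm by 85 mm) begins 54 mm behind the grasp point. The pads swing forward as they close: fully open they stand 13 mm farther back than shut.
Start: joints at [1.039, 0.286, 1.577, -0, 1.279, -0.15], TCP at [0.251, 0.626, 0.231] pointing down, gripper open.
Joint ranges: [-2.77, 2.77], [-0.9, 2.22], [0.21, 2.48], [-1.53, 4.67], [0.24, 2.81], [-2.84, 2.84]. Speed limits (rad/s): [2.79, 2.79, 3.14, 3.14, 3.14, 3.14].

INTERFACE

Orientations are given as a unit quaternion [x, y, z, w].
In Python, from plant import get_state, read_camera, calibration, sign_off, recognise, grip_depth gives the robot as it stands. The module is installed in compiled form; this text tells all that it offers.
- The arm moves only by the tool servo_tool, never from a script. Its argument "deltas" is a list that holds one entry, the list of rows, each a list of 4 numbers: the shift along the world's x, y, z scaled (see below), then the turn about the world's z scaled (see below). In form: [[[tx, ty, tz, spin], ...]]. A call has exactly 5 rows; each row is the pose to reach, as a shift and turn from the pose commanded when the call began; what a row does not reach only later rows make up. The controller multiplies each number of a shift by 10 cm and each number of a turn by 90 degrees. A row lasts 1/10 s, in which the tool goes at most 50 mm and 8.59 degrees, less where a joint would pass 70% of its speed; a pose out of reach is approached as far as the arm can. A call with a number of a shift or a turn outside -1 to 1 is refused whole. A call with a gripper value outside its range is refused whole. "claw" is the gripper's target within -1 to 1 (fully open at 1, half-way at 0, shut at -1), set as the call begins (left out, the last holds). The fingers move at their own pace and stop on an object; "force" is the grip in N (left out, the last holds). Time passes only in rows, so rows that repeat a pose let the fingers close, or fill a call up. It gives the time, the measured TCP pose, the force and the opening at its end, in the units of the state.
- get_state(): the state, without advancing time (a new reading comes with each control period).
- read_camera(name): name is "scene" or "top" or "wrist"; returns the picture (480x640x3 uint8, blue, green, red); there is no depth.
- calibration(name): a dict with "intrinsics" (3x3 intrinsics, pixels), "R" (3x3) and "t" (3): a world point X has camera coordinates R X + t; the wrist camera has in their place "T_tool_cam" (4x4, takes a point from camera to tool coordinates, whose origin is the TCP and whose axes are the tool frame's). Camera axes: x right, y down, z forward; pixel columns grow to the right and rows downward; lengths in m; the calibration is good to about 2 mm. The wrist camera is an equidistant fisheye: a pixel r from the principal point sees the ray r / f radians off the axis. A picture is of the moment at which its call begins: read the wrist's pose just before it. calibration takes no time and is no camera call.
- sign_off(): hands the job in, once; it reports no verdict.
Trained networks look in the newest picture that a camera, given by its name, has taken for a name from the list of things; names that differ only in an ending like _2 or _b are one class to them, and where a whole thing is asked for, a point or a joint stands for the part that bears it (a point fixed in the world has none). Each returns a list of dicts, best first, with "p" (0 to 1); they miss things now and then, are a little off and sometimes report something else, mostly with a low value. They report only what shows in the picture. A call takes as long as a camera call. They do not tell look-alikes from the thing itself.
- recognise(camera, query): "at" ([x, y, z] in m, in world coordinates, good to about 4 mm: the middle of the surface that is visible of it).
The state is a dict: "time": time; "qpos": joint angles; "dq": joint speeds; "joint_efforts": joint torques, N m; "eef_pos": TCP position; "tcp_rot": TCP orientation; "contact_force": force on the tool from outside, world axes, zero at the start; "wrist_torque": the same for the moment, N m; "opening": opening from 0.0 (shut) to 1.0 (fully open).
Only numpy, scipy, OpenCV 4.12 (cv2) and the standard library are available. Lean on these libraries where they do the work, as an engineer would, in place of code of your own. Each camera call takes 0.05 s, during which the arm holds its last target. There are 200 camera calls.

TASK

The brown pin nest has been left standing on its long edge in front of the aluminium fence bar. With the fingertips, push its top over towards the bar so that it lies on its base with the pins up, then push it along the table until its edge is flush against the bar, all of that edge within the bar's length. It is only to be pushed, never picked up or lifted off the table; leave the loupe, the stamp and the binder clip where they are.

Things in the scene. Friction and masses are not known exactly. Their poses are not given: they have to be found in the camera images.
- nest: Loose pin nest, about 0.15 kg: brown plate 60 (x) x 90 (y) x 12 (z) mm, pins on its +z side. Origin: centre of the bare underside; z points out of the pin side. Starts standing on its long -x side: 60 mm tall, 12 mm thick, x up, origin 30 mm high, underside facing the fence (square to it within 0.25 rad), pins away from it. It falls over once leant 11 deg. Goal: z up, x towards the fence
- nest_pins (a point): centre of the pin field, at (0, 0, 16) mm in the nest's frame: a block 44 x 70 mm, 4 mm above the plate, with thin pins on it. Two 5 mm posts at (-22, 40) and (22, -40) mm rise 10 mm above the plate. The outermost 8 mm of the plate along both 90 mm sides is bare between the corners
- nest_lead_left (a point): one end of the nest's leading lower edge, at (+30, +45, 0) mm in the nest's frame
- nest_lead_right (a point): the other end of the nest's leading lower edge, at (+30, -45, 0) mm in the nest's frame
- nest_heel (a point): middle of the nest's edge between underside and -x side, at (-30, 0, 0) mm in the nest's frame; the edge about which it tips, which stays on the table
- fence: Straight aluminium bar screwed to the table, 16 mm deep (x) x 220 mm long (y) x 18 mm high, two dark cap screws on top rise 4 mm more. Origin: centre of its underside; its -x side, 8 mm from the origin, faces the nest, so +x is the direction in which the nest is to be pushed
- fence_face (a point): middle of the length of the bar's face that looks to the nest, 6 mm above the table; x points into the bar, y along it
- eye_loupe: black eye loupe, 38 mm across, 36 mm tall, standing on the table; origin: centre of its underside; must stay
- stamp: black hand stamp, 24 mm across, 60 mm tall, standing upright; origin: centre of its underside; must stay
- clip: binder clip, 32 x 42 x 17 mm, lying on the table; origin: centre of its underside; must stay
Things that resemble listed ones, but are neither listed nor needed, are in the scene too. Leave any orange look-alike of the nest alone.

How it is judged:
By the outcome, as a careful person would: the job done as asked, in the order asked, and still so for the second after the job is handed in, with the robot touching nothing.
It also fails if it takes over 42 s, if anything falls off the work surface, if the arm or the gripper's body presses on something with over 40 N, if the wrist force passes 120 N, or if a joint passes its speed limit or range.

## Working session

There is one attempt and no reset: what is moved stays moved. The work goes in short steps, Python scripts to look and compute and a tool call to move; the robot and the scene stay as the last step left them, time stands still between calls to the robot, and variables do not carry over. Pictures are saved under pics/ and viewed, about 8 in all and at most 12, crops included, and the job is handed in when it is done.

Besides the shell and the picture viewer there is one more tool, called after ">>>" as name([rows], argument=value, ...), one row to a line, values as JSON. servo_tool: Moves the arm, as the interface text tells. Its arguments: {"type":"object","properties":{"deltas":{"type":"array"},"claw":{"type":"number"},"force":{"type":"number"}},"required":["deltas"]}

```bash
mkdir -p pics
python3 - <<'E'
from plant import *
import cv2,numpy as np
s=get_state();print(s['time'],s['eef_pos'],s['tcp_rot'],s['contact_force'],s['opening'],grip_depth)
for c in("scene","top"):
    cv2.imwrite(f"pics/{c}0.png",read_camera(c))
    for q in("nest","nest_pins","nest_lead_left","nest_lead_right","nest_heel","fence","fence_face","eye_loupe","stamp","clip"):
        print(c,q,[(np.round(d['at'],3).tolist(),round(d['p'],2)) for d in recognise(c,q)][:3])
    k=calibration(c);print(k['intrinsics'].tolist(),np.round(k['R'],3).tolist(),k['t'])
E
```

```text
0.0 [0.25111035 0.62584919 0.22991799] [-0.39639712  0.58655708  0.39568489  0.58502443] [ 0.92975427 -0.10486214 -0.34749826] 1.0012915754447549 0.0187
scene nest [([0.528, -0.069, 0.038], 0.65)]
scene nest_pins [([0.533, -0.068, 0.037], 0.84)]
scene nest_lead_left [([0.53, -0.069, 0.033], 0.67)]
scene nest_lead_right [([0.531, -0.069, 0.03], 0.92)]
scene nest_heel [([0.533, -0.068, 0.039], 0.56)]
scene fence [([0.652, -0.015, 0.013], 0.66)]
scene fence_face [([0.646, -0.02, 0.012], 0.71)]
scene eye_loupe [([0.532, 0.134, 0.032], 0.66), ([0.649, -0.185, 0.03], 0.66)]
scene stamp [([0.649, -0.181, 0.032], 0.82)]
scene clip [([0.573, -0.207, 0.006], 0.73), ([0.528, -0.068, 0.031], 0.56)]
[[534.4986493930826, 0.0, 321.1312589572952], [0.0, 534.4986493930826, 237.31127327099935], [0.0, 0.0, 1.0]] [[0.792, -0.61, 0.021], [-0.23, -0.33, -0.916], [0.565, 0.721, -0.402]] [-0.41263246  0.20316406  0.55130487]
top nest [([0.416, 0.038, 0.057], 0.61), ([0.53, -0.064, 0.062], 0.57)]
top nest_pins [([0.414, 0.04, 0.063], 0.73), ([0.532, -0.062, 0.061], 0.7)]
top nest_lead_left [([0.533, -0.064, 0.064], 0.94), ([0.416, 0.039, 0.059], 0.78)]
top nest_lead_right [([0.531, -0.058, 0.06], 0.63), ([0.414, 0.041, 0.059], 0.6)]
top nest_heel [([0.528, -0.062, 0.06], 0.91), ([0.417, 0.039, 0.062], 0.88)]
top fence [([0.647, -0.004, 0.012], 0.85)]
top fence_face [([0.646, -0.007, 0.02], 0.62)]
top eye_loupe [([0.536, 0.14, 0.031], 0.71)]
top stamp [([0.656, -0.177, 0.048], 0.51)]
top clip [([0.584, -0.199, 0.014], 0.66)]
[[460.60647162848073, 0.0, 320.237343722094], [0.0, 460.60647162848073, 239.9224886769824], [0.0, 0.0, 1.0]] [[-0.022, -1.0, -0.005], [-0.984, 0.023, -0.177], [0.177, 0.001, -0.984]] [0.03476292 0.54133991 0.8052133 ]
```

View pics/top0.png

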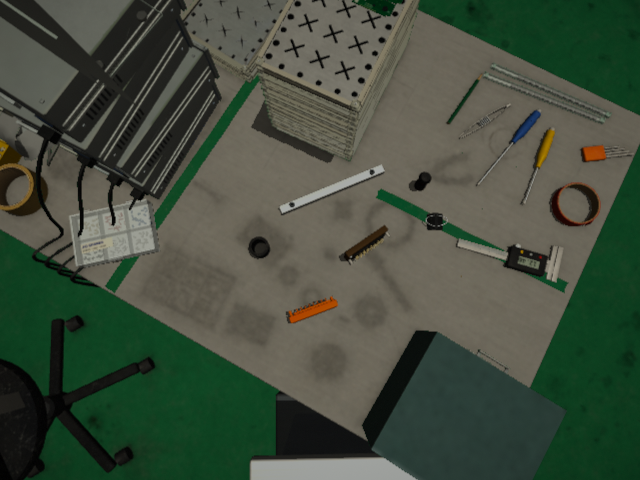

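View pics/scene0.png

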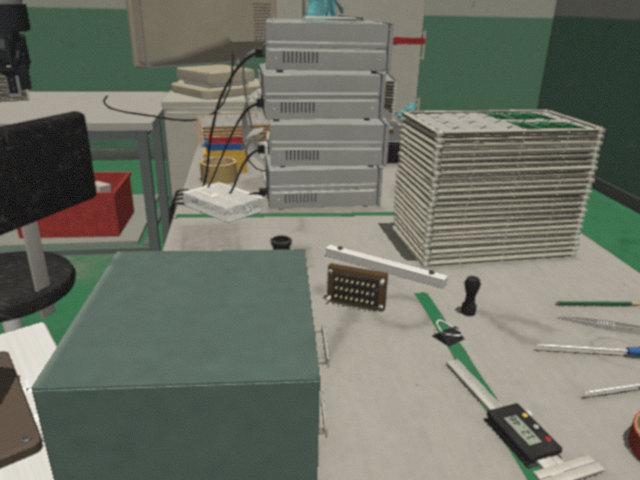

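The top view shows the brown nest at (365,245), its orange look-alike at (312,310), the fence from (280,210) to (383,168), the loupe at (259,246), the stamp at (423,180) and the clip at (436,221). The only things that could be taken for the nest are brown (365,245) and orange (312,310); I choose brown, and check it in a close crop.

```bash
cat > h.py <<'E'
from plant import *
import cv2,numpy as np
def proj(c,P):
    k=calibration(c);p=np.atleast_2d(P)@np.array(k['R']).T+k['t'];p=p@np.array(k['intrinsics']).T;return p[:,:2]/p[:,2:]
def back(c,uv,z):
    k=calibration(c);R=np.array(k['R']);uv=np.atleast_2d(uv).astype(float)
    d=np.c_[uv,np.ones(len(uv))]@np.linalg.inv(k['intrinsics']).T@R;o=-R.T@k['t'];return o+d*((z-o[2])/d[:,2])[:,None]
E
python3 - <<'E'
from h import *
im=cv2.imread('pics/top0.png')
c=im[150:270,270:430];cv2.imwrite('pics/crop1.png',cv2.resize(c,None,fx=5,fy=5,interpolation=cv2.INTER_CUBIC))
g=cv2.cvtColor(im,cv2.COLOR_BGR2HSV)
m=np.zeros(im.shape[:2],np.uint8);m[155:225,270:395]=(im[155:225,270:395].min(2)>185)
n,l,st,ce=cv2.connectedComponentsWithStats(m);i=1+st[1:,4].argmax()
p=np.argwhere(l==i)[:,::-1].astype(np.float32)
W=back('top',p,.018)[:,:2].astype(np.float32);r=cv2.minAreaRect(W);print('fence',r,cv2.boxPoints(r).round(4).tolist(),len(p))
E
```

```text
Traceback (most recent call last):
ValueError: attempt to get argmax of an empty sequence
```

View pics/crop1.png

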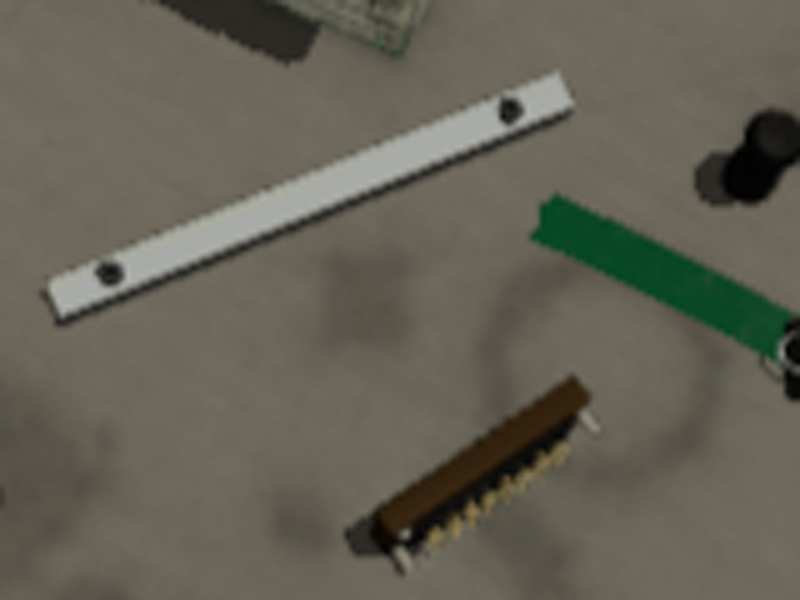

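The crop confirms the brown nest: its top strip runs (378,515)-(573,377) on the fence side and (395,537)-(590,398) on the pin side, with the pins facing the robot. The fence top's front edge runs about (60,315)-(573,102).

Run:
```python
from h import *
im=cv2.imread('pics/top0.png')
def rect(m,z):
    n,l,st,ce=cv2.connectedComponentsWithStats(m.astype(np.uint8));i=1+st[1:,4].argmax()
    p=np.argwhere(l==i)[:,::-1].astype(np.float32)
    r=cv2.minAreaRect(back('top',p,z)[:,:2].astype(np.float32));print(len(p),r[0],r[1],r[2],cv2.boxPoints(r).round(4).tolist())
Z=np.zeros(im.shape[:2],bool)
m=Z.copy();a=im[155:220,275:395];m[155:220,275:395]=a.min(2)>140;print('fence');rect(m,.018)
h=cv2.cvtColor(im,cv2.COLOR_BGR2HSV);m=Z.copy();a=h[220:268,335:395];m[220:268,335:395]=(a[...,1]>110)&(a[...,0]<20)&(a[...,2]>35)&(a[...,2]<110);print('nest');rect(m,.06)
c=lambda q:np.array(q)/5+[270,150]
def ang(P):d=P[1]-P[0];return np.degrees(np.arctan2(d[1],d[0])),np.hypot(*d[:2])
for n,q,z in(('fence front',[(60,315),(573,102)],.018),('fence back',[(48,285),(557,70)],.018),('nest back',[(378,515),(573,377)],.06),('nest pin side',[(395,537),(590,398)],.06)):
    P=back('top',c(q)-.1,z);print(n,P.round(4).tolist(),ang(P))
for n,(u,z) in dict(stampbase=((748,190),0),stamptop=((775,132),.06)).items():print(n,back('top',c([u]),z).round(3))
print(back('top',[(259,240),(436,221)],.0).round(3))
```

```text
fence
545 (0.649909257888794, -0.002066396176815033) (0.01342781912535429, 0.1648344099521637) 21.70730209350586 [[0.6132000088691711, 0.07199999690055847], [0.6741999983787537, -0.08110000193119049], [0.6866000294685364, -0.07620000094175339], [0.6256999969482422, 0.07699999958276749]]
nest
284 (0.5366437435150146, -0.06166185811161995) (0.010866121388971806, 0.08794116973876953) 33.22329330444336 [[0.5080000162124634, -0.027899999171495438], [0.5562000274658203, -0.10140000283718109], [0.5652999877929688, -0.09549999982118607], [0.5170999765396118, -0.021900000050663948]]
fence front [[0.6024, 0.0958, 0.018], [0.684, -0.1072, 0.018]] (np.float64(-68.10366524529991), np.float64(0.21881313635891508))
fence back [[0.6145, 0.1004, 0.018], [0.6974, -0.1015, 0.018]] (np.float64(-67.68745699996889), np.float64(0.21824741446114213))
nest back [[0.5149, -0.0228, 0.06], [0.5645, -0.096, 0.06]] (np.float64(-55.89001833872855), np.float64(0.08843791072894058))
nest pin side [[0.5067, -0.0287, 0.06], [0.5565, -0.1019, 0.06]] (np.float64(-55.76432819327166), np.float64(0.08851017720810701))
stampbase [[ 0.652 -0.178  0.   ]]
stamptop [[ 0.656 -0.176  0.06 ]]
[[ 0.553  0.143  0.   ]
 [ 0.583 -0.206  0.   ]]
```

Run:
```python
from h import *
from scipy.spatial.transform import Rotation as R
s=get_state();M=R.from_quat(s['tcp_rot']).as_matrix();print(s['time'],M.round(3).tolist());z=M[:,2]
print('jaw axis heading deg',np.degrees(np.arctan2(z[1],z[0])), 'q',s['qpos'].round(3))
n=np.array([np.cos(np.radians(34.1)),np.sin(np.radians(34.1))]);P=np.array([.5316,-.0653])
for b in(.05,.011):print(b,P-b*n)
```

```text
1.1 [[-0.0, -0.928, 0.373], [-0.0, 0.373, 0.928], [-1.0, 0.0, -0.0]]
jaw axis heading deg 68.12394390774384 q [ 1.039  0.286  1.577  0.     1.279 -0.15 ]
0.05 [ 0.49019698 -0.09333195]
0.011 [ 0.52249134 -0.07146703]
```

>>> servo_tool([
  [[0.1, -0.4, 0, 0], [0.2, -0.8, 0, 0], [0.3, -1, 0, 0], [0.35, -1, 0, 0], [0.35, -1, 0, 0]],
], claw=-1)

```text
time: 1.6
eef_pos: [0.2872, 0.5266, 0.2318]
tcp_rot: [-0.395, 0.586, 0.396, 0.586]
contact_force: [-0.2, 0.4, -0.5]
opening: 0.145
```

>>> servo_tool([
  [[0.1, -0.4, 0, 0.05], [0.2, -0.8, 0, 0.1], [0.3, -1, 0, 0.2], [0.35, -1, 0, 0.2], [0.35, -1, 0, 0.2]],
])

```text
time: 2.1
eef_pos: [0.322, 0.4274, 0.2317]
tcp_rot: [-0.482, 0.517, 0.482, 0.518]
contact_force: [-0.1, 0.2, -0.6]
opening: -0.004
```

>>> servo_tool([
  [[0.1, -0.4, 0, 0.05], [0.2, -0.8, 0, 0.1], [0.3, -1, 0, 0.2], [0.35, -1, 0, 0.2], [0.35, -1, 0, 0.2]],
])

```text
time: 2.6
eef_pos: [0.357, 0.3276, 0.2317]
tcp_rot: [-0.557, 0.435, 0.557, 0.436]
contact_force: [-0.2, 0.5, 0.1]
opening: 0.001
```

>>> servo_tool([
  [[0.1, -0.4, 0, 0.05], [0.2, -0.8, 0, 0.1], [0.3, -1, 0, 0.2], [0.35, -1, 0, 0.2], [0.35, -1, 0, 0.2]],
])

```text
time: 3.1
eef_pos: [0.392, 0.2276, 0.2315]
tcp_rot: [-0.618, 0.343, 0.618, 0.344]
contact_force: [0.2, -0.6, 0.4]
opening: 0.004
```

>>> servo_tool([
  [[0.1, -0.4, 0, 0], [0.2, -0.8, 0, 0], [0.3, -1, 0, 0], [0.35, -1, 0, 0], [0.35, -1, 0, 0]],
])

```text
time: 3.6
eef_pos: [0.4269, 0.1277, 0.2313]
tcp_rot: [-0.618, 0.342, 0.619, 0.343]
contact_force: [-0.3, 0.1, 0.0]
opening: -0.0
```

>>> servo_tool([
  [[0.1, -0.4, 0, 0], [0.2, -0.8, 0, 0], [0.3, -1, 0, 0], [0.35, -1, 0, 0], [0.35, -1, 0, 0]],
])

```text
time: 4.1
eef_pos: [0.4618, 0.0278, 0.2312]
tcp_rot: [-0.619, 0.342, 0.619, 0.342]
contact_force: [0.0, -0.0, -0.1]
opening: 0.002
```

Run:
```python
from plant import *
print(get_state())
```

```text
{'time': 4.1, 'qpos': array([-1.60158613e-01, -1.98538309e-01,  2.07905485e+00,  9.71619887e-04,
        1.26184524e+00, -2.29220945e+00]), 'dq': array([ 0.01363711, -0.0166149 ,  0.01646528, -0.00339777,  0.00900585,
       -0.00936742]), 'joint_efforts': array([-6.54730964e-01, -2.09303355e+01, -2.93464208e+01, -2.59610906e-02,
       -4.68582963e-02,  4.76596761e-03]), 'eef_pos': array([0.4617642 , 0.0278474 , 0.23118451]), 'tcp_rot': array([-0.61850299,  0.3418371 ,  0.61923595,  0.34226932]), 'contact_force': array([ 0.04730201, -0.04877644, -0.09010758]), 'wrist_torque': array([ 0.00131653, -0.02131065, -0.02064852]), 'opening': 0.0020687670403472577}
```

>>> servo_tool([
  [[0.1, -0.4, 0, 0], [0.2, -0.8, 0, 0.02], [0.25, -1, -0.2, 0.02], [0.25, -1, -0.6, 0.02], [0.25, -1, -0.8, 0.02]],
])

```text
time: 4.6
eef_pos: [0.4851, -0.0716, 0.1484]
tcp_rot: [-0.623, 0.332, 0.626, 0.332]
contact_force: [-0.5, 1.0, 0.2]
opening: -0.001
```

>>> servo_tool([
  [[0, -0.2, 0, 0], [0, -0.2, -0.4, 0], [0, -0.2, -0.8, 0], [0, -0.2, -0.97, 0], [0, -0.2, -0.97, 0]],
])

```text
time: 5.1
eef_pos: [0.4839, -0.0905, 0.051]
tcp_rot: [-0.622, 0.332, 0.627, 0.332]
contact_force: [0.7, -0.1, 0.2]
opening: -0.003
```

Run:
```python
from h import *
from scipy.spatial.transform import Rotation as R
s=get_state();M=R.from_quat(s['tcp_rot']).as_matrix();z=M[:,2]
print(s['eef_pos'],np.degrees(np.arctan2(z[1],z[0])),s['qpos'],s['contact_force'])
cv2.imwrite('pics/w.png',read_camera('wrist'));im=read_camera('scene');cv2.imwrite('pics/s1.png',cv2.resize(im[190:350,250:490],None,fx=3,fy=3))
for q in('nest','nest_heel'):print(recognise('scene',q)[:2])
```

```text
[ 0.48391023 -0.09049411  0.05103918] 124.03529921132471 [-3.91523132e-01  1.23859078e-01  2.13523411e+00  5.79153551e-04
  8.90432588e-01 -2.55672736e+00] [ 0.6801241  -0.09188042  0.20682914]
[{'at': [0.6634, -0.0502, 0.0112], 'p': 0.66}, {'at': [0.5351, -0.079, 0.0305], 'p': 0.64}]
[{'at': [0.5402, -0.0787, 0.0301], 'p': 0.95}]
```

View pics/s1.png

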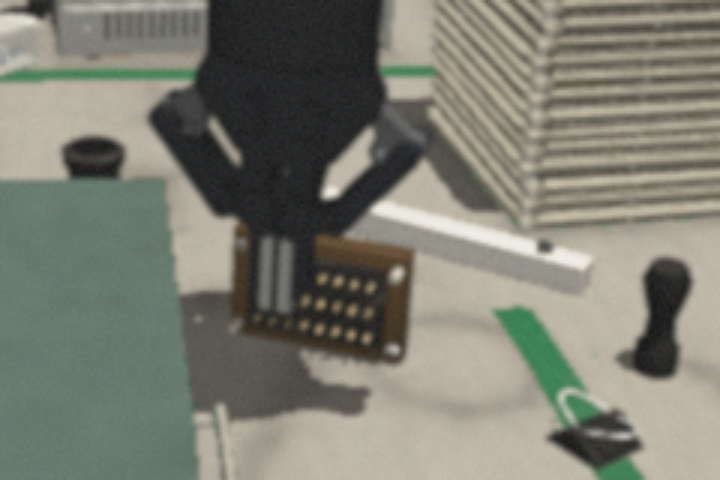

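Scene crop: nest still standing (about (325,290) in the crop), the shut fingers stand in front of it at (275,275). I raise to the bare strip and approach.

>>> servo_tool([
  [[0.03, -0.05, 0.04, 0], [0.1, 0, 0.04, 0], [0.2, 0.07, 0.04, 0], [0.3, 0.13, 0.04, 0], [0.32, 0.15, 0.04, 0]],
])

```text
time: 5.8
eef_pos: [0.52, -0.0779, 0.0587]
tcp_rot: [0.625, -0.332, -0.624, -0.332]
contact_force: [0.3, 0.3, -1.3]
opening: 0.003
```

>>> servo_tool([
  [[0.02, 0.014, 0, 0], [0.05, 0.033, 0, 0], [0.08, 0.055, 0, 0], [0.1, 0.068, 0, 0], [0.1, 0.068, 0, 0]],
])

```text
time: 6.3
eef_pos: [0.5287, -0.0717, 0.0584]
tcp_rot: [0.624, -0.332, -0.624, -0.332]
contact_force: [0.1, 0.3, 0.3]
opening: -0.001
```

Run:
```python
from h import *
s=get_state();print(s['time'],s['eef_pos'],s['contact_force'])
for c in('top','scene'):
    print(c,[(d['at'],d['p']) for d in (read_camera(c) is not None and recognise(c,'nest'))][:3])
```

```text
6.3 [ 0.52870992 -0.07173715  0.05842488] [0.14238541 0.30232848 0.28453647]
top [([0.4088, 0.0514, 0.0595], 0.75)]
scene [([0.5267, -0.0697, 0.0345], 0.77)]
```

>>> servo_tool([
  [[-0.03, -0.02, 0, 0], [-0.07, -0.047, 0, 0], [-0.12, -0.08, -0.01, 0], [-0.12, -0.08, -0.035, 0], [-0.12, -0.08, -0.035, 0]],
])

```text
time: 7.0
eef_pos: [0.5159, -0.0799, 0.0544]
tcp_rot: [-0.624, 0.333, 0.624, 0.333]
contact_force: [0.5, -0.1, -0.1]
opening: 0.0
```

Run:
```python
from h import *
s=get_state();print(s['time'],s['eef_pos'],s['contact_force'])
im=read_camera('scene');cv2.imwrite('pics/s2.png',cv2.resize(im[220:340,290:450],None,fx=4,fy=4))
```

```text
7.0 [ 0.51591589 -0.07987017  0.05435626] [ 0.45101331 -0.11488301 -0.10258764]
```

View pics/s2.png

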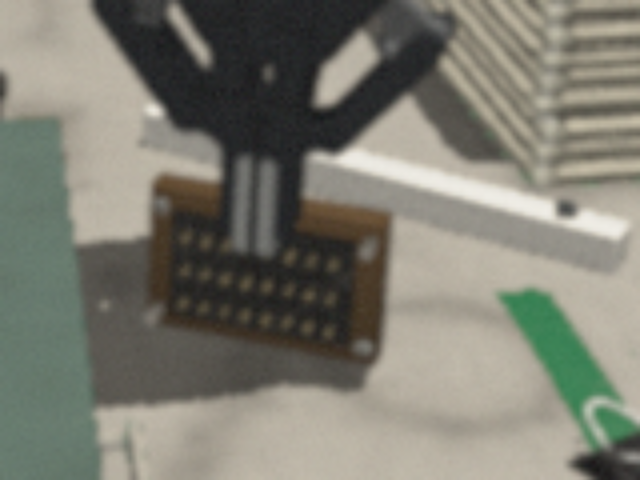

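The nest still stands (crop (265,265)), with the fingers at its upper middle (255,240). Now I push it over.

>>> servo_tool([
  [[0.04, 0.027, 0, 0], [0.08, 0.054, 0, 0], [0.12, 0.08, 0, 0], [0.16, 0.107, 0, 0], [0.16, 0.107, 0, 0]],
])

```text
time: 7.55
eef_pos: [0.5332, -0.0687, 0.055]
tcp_rot: [0.624, -0.332, -0.624, -0.332]
contact_force: [0.1, 0.6, -0.1]
opening: 0.001
```

>>> servo_tool([
  [[0.04, 0.027, 0, 0], [0.08, 0.054, 0, 0], [0.12, 0.08, 0, 0], [0.16, 0.107, 0, 0], [0.16, 0.107, 0, 0]],
])

```text
time: 8.05
eef_pos: [0.5491, -0.0581, 0.055]
tcp_rot: [0.624, -0.332, -0.624, -0.332]
contact_force: [-0.3, -0.7, -0.3]
opening: -0.0
```

Run:
```python
from h import *
s=get_state();print(s['time'],s['eef_pos'],s['contact_force'])
im=read_camera('scene');cv2.imwrite('pics/s3.png',cv2.resize(im[220:340,290:450],None,fx=4,fy=4))
```

```text
8.05 [ 0.54905881 -0.05812973  0.05495306] [-0.28286883 -0.72247846 -0.32195571]
```

View pics/s3.png

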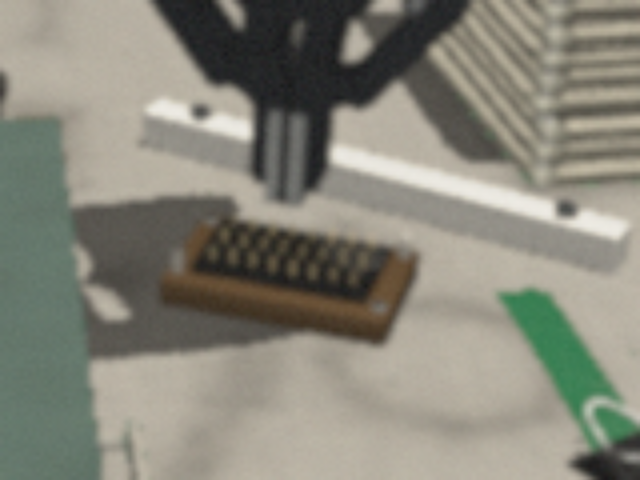

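Crop s3: the nest lies on its base with pins up. Its heel lower edge runs (162,298)-(383,343), and the fingers hover above at (285,190).

>>> servo_tool([
  [[-0.15, -0.1, 0, 0], [-0.35, -0.23, 0, 0], [-0.5, -0.34, 0, 0], [-0.6, -0.42, 0, -0.07], [-0.6, -0.42, 0, -0.13]],
], claw=0)

```text
time: 8.6
eef_pos: [0.487, -0.1011, 0.0546]
tcp_rot: [-0.586, 0.396, 0.586, 0.396]
contact_force: [-0.4, 0.4, -0.2]
opening: 0.499
```

Run:
```python
from h import *
from scipy.spatial.transform import Rotation as R
c=lambda q:np.array(q)/4+[290,220]
P=back('scene',c([(162,298),(383,343)]),0);d=P[1]-P[0];print('heel',P.round(4).tolist(),np.hypot(*d[:2]),np.degrees(np.arctan2(d[1],d[0])))
s=get_state();z=R.from_quat(s['tcp_rot']).as_matrix()[:,2];print(s['time'],s['eef_pos'],s['opening'],np.degrees(np.arctan2(z[1],z[0])),s['qpos'])
im=read_camera('top');cv2.imwrite('pics/t2.png',cv2.resize(im[150:270,270:430],None,fx=5,fy=5,interpolation=cv2.INTER_CUBIC))
```

```text
heel [[0.5239, -0.0199, 0.0], [0.5706, -0.0949, 0.0]] 0.08837232031979717 -58.07682280008207
8.6 [ 0.48704503 -0.10105913  0.05456852] 0.49949146423031754 111.8990820004818 [-4.08693515e-01  1.24803180e-01  2.12595629e+00 -4.07338506e-04
  8.91920745e-01 -2.36144525e+00]
```

View pics/t2.png

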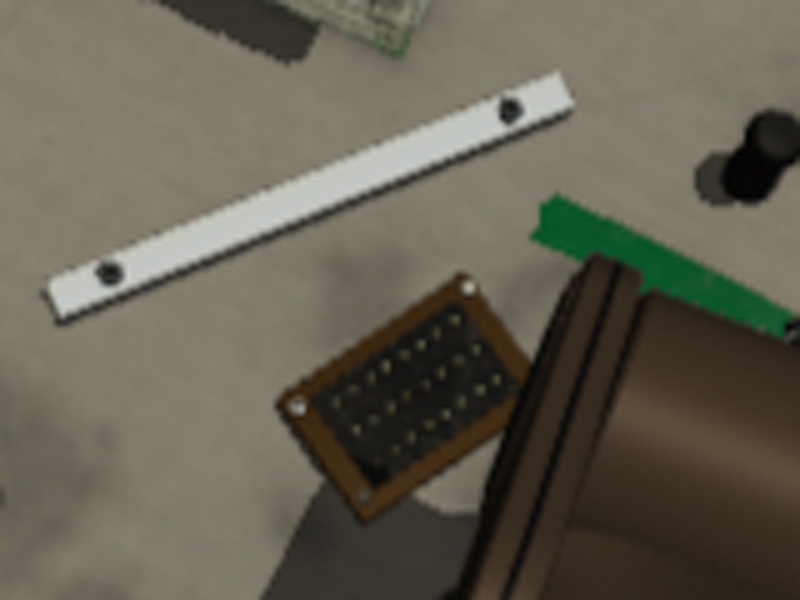

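Crop t2: the lead edge runs (280,402)-(462,273) and the left heel corner is at (365,520). Pins are up, nest yawed about 10-12° to the bar, and the gripper is behind it. I go to the heel side, square to the bar, and descend.

>>> servo_tool([
  [[0.12, 0.2, 0, 0], [0.22, 0.35, -0.05, 0], [0.22, 0.35, -0.25, 0], [0.22, 0.35, -0.45, 0], [0.22, 0.35, -0.5, 0]],
])

```text
time: 9.15
eef_pos: [0.5088, -0.0646, 0.0027]
tcp_rot: [-0.586, 0.394, 0.589, 0.393]
contact_force: [-0.9, -1.2, 1.0]
opening: 0.503
```

>>> servo_tool([
  [[0, 0, 0, 0], [0.03, 0.012, 0, 0], [0.07, 0.028, 0, 0], [0.11, 0.044, 0, 0], [0.14, 0.056, 0, 0]],
])

```text
time: 9.65
eef_pos: [0.5255, -0.0599, 0.0056]
tcp_rot: [0.588, -0.394, -0.586, -0.394]
contact_force: [0.0, -0.3, -0.6]
opening: 0.502
```

Run:
```python
from h import *
s=get_state();print(s['time'],s['eef_pos'],s['contact_force'])
im=read_camera('scene');cv2.imwrite('pics/s4.png',cv2.resize(im[220:340,290:450],None,fx=4,fy=4))
```

```text
9.65 [ 0.52550287 -0.05986071  0.00560221] [ 0.01359072 -0.32172922 -0.56177825]
```

View pics/s4.png

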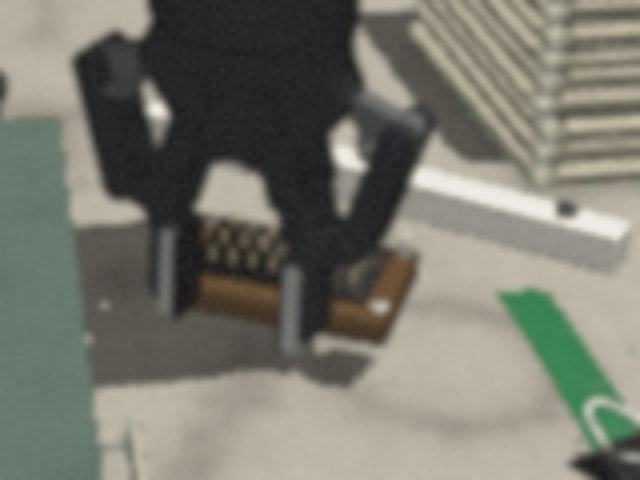

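>>> servo_tool([
  [[0.02, -0.046, -0.01, 0], [0.065, -0.03, -0.01, 0], [0.11, -0.012, -0.01, 0], [0.15, 0.006, -0.01, 0], [0.2, 0.026, -0.01, 0]],
])

```text
time: 10.2
eef_pos: [0.5446, -0.057, 0.0037]
tcp_rot: [-0.587, 0.394, 0.587, 0.394]
contact_force: [-0.3, 0.9, -0.1]
opening: 0.5
```

>>> servo_tool([
  [[0.04, 0.016, 0, 0], [0.08, 0.032, 0, 0], [0.12, 0.048, 0, 0], [0.15, 0.06, 0, 0], [0.15, 0.06, 0, 0]],
])

```text
time: 10.7
eef_pos: [0.5601, -0.0511, 0.004]
tcp_rot: [0.587, -0.394, -0.587, -0.394]
contact_force: [-0.2, -0.1, 0.5]
opening: 0.495
```

Run:
```python
from h import *
s=get_state();print(s['time'],s['eef_pos'],s['contact_force'])
a=read_camera('scene')[200:340,280:480];b=read_camera('top')[150:270,270:430]
f=lambda i:cv2.resize(i,(640 if 0 else 700,int(700*i.shape[0]/i.shape[1])),interpolation=cv2.INTER_CUBIC)
cv2.imwrite('pics/s5.png',f(a))
```

```text
10.7 [ 0.56008912 -0.0510953   0.00398213] [-0.153801   -0.07821546  0.49425392]
```

View pics/s5.png

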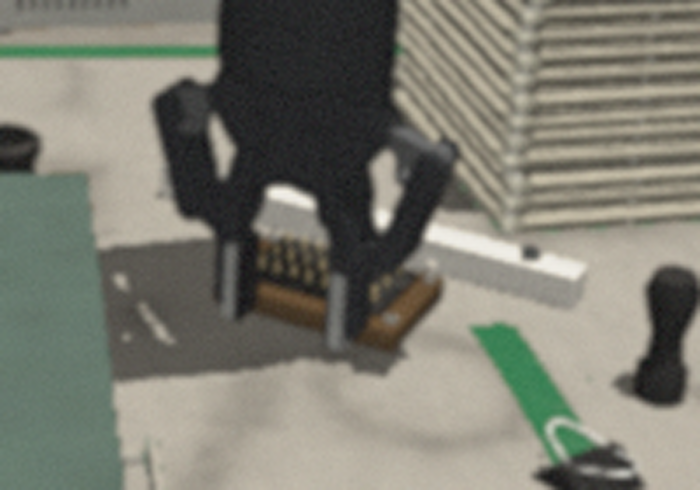

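Crop s5: the nest is flat between the fingers (230-345,330) and the bar, with a small gap left. I keep pushing.

>>> servo_tool([
  [[0.04, 0.016, 0, 0], [0.08, 0.032, 0, 0], [0.12, 0.048, 0, 0], [0.15, 0.06, 0, 0], [0.15, 0.06, 0, 0]],
])

```text
time: 11.3
eef_pos: [0.5751, -0.0451, 0.0039]
tcp_rot: [0.587, -0.394, -0.587, -0.394]
contact_force: [-0.6, -0.8, 0.1]
opening: 0.5
```

>>> servo_tool([
  [[0.01, 0.004, 0, 0], [0.02, 0.008, 0, 0], [0.03, 0.012, 0, 0], [0.04, 0.016, 0, 0], [0.04, 0.016, 0, 0]],
])

```text
time: 11.8
eef_pos: [0.5787, -0.0436, 0.0039]
tcp_rot: [0.587, -0.394, -0.587, -0.394]
contact_force: [-0.5, 0.7, 1.1]
opening: 0.5
```

>>> servo_tool([
  [[0.01, 0.004, 0, 0], [0.02, 0.008, 0, 0], [0.02, 0.008, 0, 0], [0.02, 0.008, 0, 0], [0.02, 0.008, 0, 0]],
])

```text
time: 12.3
eef_pos: [0.5803, -0.0428, 0.0038]
tcp_rot: [-0.587, 0.394, 0.587, 0.394]
contact_force: [-1.5, -0.5, 1.1]
opening: 0.505
```

>>> servo_tool([
  [[0.01, 0.004, 0, 0], [0.02, 0.008, 0, 0], [0.02, 0.008, 0, 0], [0.02, 0.008, 0, 0], [0.02, 0.008, 0, 0]],
])

```text
time: 12.8
eef_pos: [0.5804, -0.0425, 0.0037]
tcp_rot: [-0.585, 0.395, 0.589, 0.393]
contact_force: [-8.5, -2.3, 5.6]
opening: 0.501
```

>>> servo_tool([
  [[0.01, 0.004, 0, 0], [0.01, 0.004, 0, 0], [0.01, 0.004, 0, 0], [0.01, 0.004, 0, 0], [0.01, 0.004, 0, 0]],
])

```text
time: 13.3
eef_pos: [0.5805, -0.0424, 0.0037]
tcp_rot: [-0.585, 0.396, 0.589, 0.392]
contact_force: [-10.8, -3.8, 7.9]
opening: 0.502
```

Firm contact (about 11 N). I retreat straight back, then up, and look.

>>> servo_tool([
  [[-0.1, -0.04, 0, 0], [-0.3, -0.12, 0, 0], [-0.6, -0.24, 0.1, 0], [-0.8, -0.32, 0.5, 0], [-0.8, -0.32, 1, 0]],
])

```text
time: 13.8
eef_pos: [0.499, -0.0731, 0.1014]
tcp_rot: [-0.584, 0.395, 0.589, 0.394]
contact_force: [0.9, 0.6, -0.1]
opening: 0.497
```

>>> servo_tool([
  [[0, 0.2, 0.3, 0], [0, 0.5, 0.5, 0], [0, 0.8, 0.7, 0], [0, 1, 0.8, 0], [0, 1, 0.8, 0]],
])

```text
time: 14.3
eef_pos: [0.5048, 0.0283, 0.1861]
tcp_rot: [0.589, -0.392, -0.586, -0.395]
contact_force: [0.2, 0.1, 0.1]
opening: 0.497
```

>>> servo_tool([
  [[-0.1, 0.3, 0, 0], [-0.2, 0.7, 0, 0], [-0.2, 1, 0, 0], [-0.2, 1, 0, 0], [-0.2, 1, 0, 0]],
])

```text
time: 14.8
eef_pos: [0.4834, 0.1261, 0.1831]
tcp_rot: [0.587, -0.394, -0.587, -0.394]
contact_force: [-0.2, 0.1, 0.5]
opening: 0.499
```

Run:
```python
from h import *
s=get_state();print(s['time'],s['eef_pos'],s['contact_force'])
b=read_camera('top')[150:270,270:430];cv2.imwrite('pics/t6.png',cv2.resize(b,None,fx=5,fy=5,interpolation=cv2.INTER_CUBIC))
a=read_camera('scene')[200:320,290:450];cv2.imwrite('pics/s6.png',cv2.resize(a,None,fx=5,fy=5,interpolation=cv2.INTER_CUBIC))
```

```text
14.8 [0.48337158 0.12608379 0.18308272] [-0.24858044  0.10181022  0.54666504]
```

View pics/t6.png

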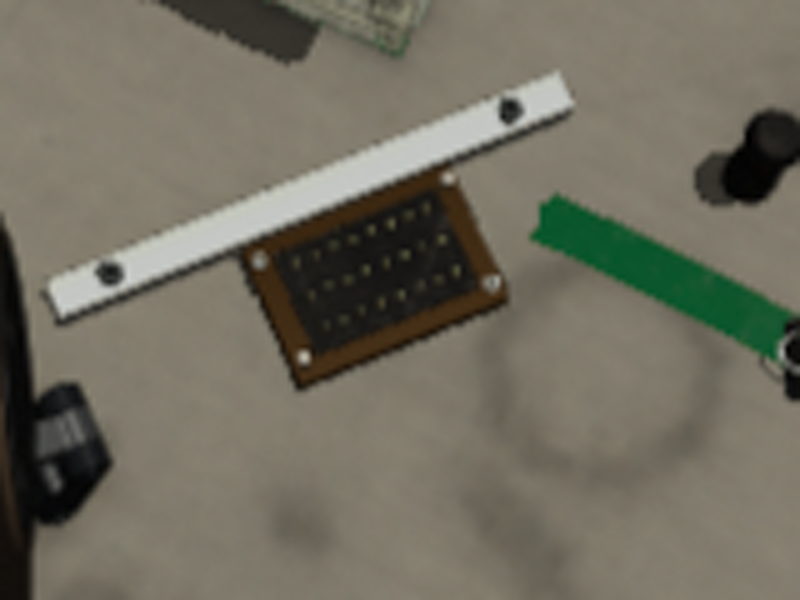

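View pics/s6.png

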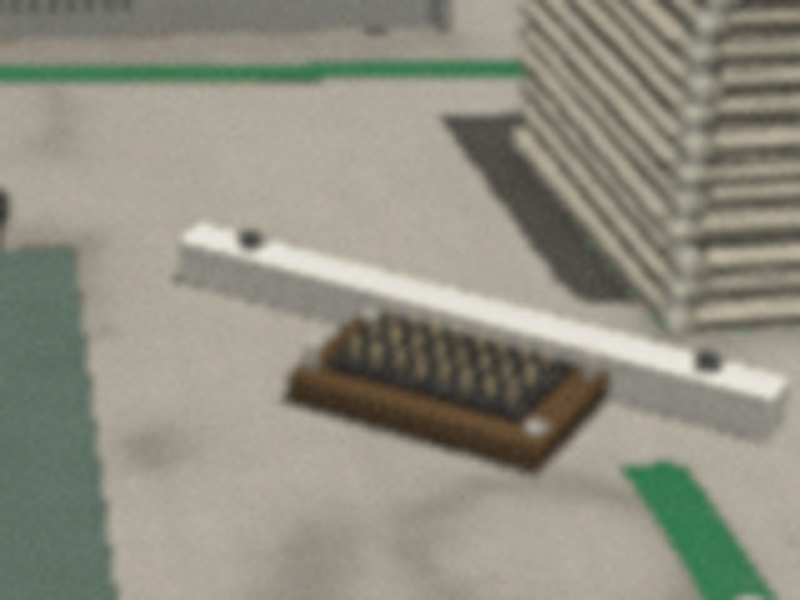

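The nest lies flat, pins up, with its lead edge against the bar from (243,250) to (450,170) in the top crop, well inside the bar's length. I check angle and distance in numbers and then hand in.

Run:
```python
from h import *
c=lambda q:np.array(q)/5+[270,150]-.1
H=back('top',c([(300,385),(507,299)]),.006)[:,:2];d=H[1]-H[0];n=np.array([np.cos(np.radians(22)),np.sin(np.radians(22))])
print('heel angle',np.degrees(np.arctan2(d[1],d[0])),'len',np.hypot(*d),'dist to face',(np.array([.642,-.006])-H)@n)
for q in('eye_loupe','stamp','clip'):print(q,[np.round(x['at'],3) for x in recognise('top',q)][:2],[np.round(x['at'],3) for x in recognise('scene',q)][:2])
```

```text
heel angle -68.35038291946047 len 0.0886204789415776 dist to face [0.05864793 0.05918987]
eye_loupe [array([ 0.655, -0.177,  0.047]), array([ 0.616, -0.02 ,  0.017])] [array([0.532, 0.134, 0.03 ]), array([ 0.576, -0.208,  0.006])]
stamp [array([ 0.656, -0.174,  0.047])] [array([ 0.652, -0.184,  0.032])]
clip [array([ 0.578, -0.199,  0.008]), array([ 0.646, -0.004,  0.016])] [array([ 0.576, -0.208,  0.008]), array([ 0.605, -0.037,  0.015])]
```

The heel edge is parallel to the bar within 0.5° and about 59 mm from its face (60 expected, within error), and the other things are unmoved.

```bash
python3 -c "from plant import *;print(sign_off())"
```

```text
the job is handed in; nothing more can be done
None
```

The brown nest now lies on its base with the pins up and its edge against the bar, and the job is handed in at about 15 s of the 42 s allowed. I tipped it with the shut fingertips on its bare top strip. Then I pushed it along the table with the half-open fingers, square to the bar, until the contact force rose to about 11 N.

**First try at tipping:** it ran too high and did not tip the nest. I backed off, lowered the fingers and repeated it.

**Last checks:**
- **Alignment:** the nest's rear edge is parallel to the bar within about 0.5°.
- **Flushness:** that rear edge measures 59 mm from the bar's face, against 60 mm for a flush fit, which is within the camera's error. The pictures show no gap, and the whole edge is well inside the bar's length.
- **Other things:** the loupe, stamp and clip read the same positions as at the start, within a few mm. For the loupe only the scene camera agrees, because the gripper partly hid it from the top camera and the detector reported the stamp there instead.
- **Robot:** it stands clear and touches nothing.

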